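# Flip back the battery organiser flap and press home the proud cell

## Robot

A 7-joint arm with a two-finger parallel gripper is mounted at the origin on the work surface. World frame = base frame: x ahead of the robot, y to its left, z up, the work surface at z = 0. Lengths are in m, angles in degrees, forces in N, time in s.
With the tool pointing down it reaches from about 0.425 to 0.875 m from the base axis. Payload 4.7 kg.
Tool frame: the origin (TCP) lies between the finger pads; the fingertips stand 22 mm ahead of it and the grasp point (between the pads) lies 3 mm ahead of it (env.tip_reach is the distance from the TCP to the fingertips, in m); z points along the fingers, y is the line along which they close (so a half turn about z gives the same grasp; the last joint's range is limited). The gripper opens to 87 mm and grips with 3 to 60 N. Pads are 19 mm wide; open, the fingers measure 117 mm over their backs; the gripper's body (75 mm by 190 mm) begins 51 mm behind the grasp point.
Start: joints at [65.781, 18.392, -4.016, 83.108, 1.295, 78.541, -3.26], TCP at [0.275, -0.589, 0.245] pointing down, gripper open.
Joint ranges: [-163.93, 163.93], [-17.29, 119.83], [-79.2, 71.16], [3.27, 140.29], [-89.18, 269.18], [5.43, 117.66], [-154.24, 154.24]. Speed limits (degrees/s): [147.25, 147.25, 180, 180, 180, 180, 180].

## Interface

Orientations are given as [roll, pitch, yaw] about the fixed x, y, z axes, in that order (R = Rz(yaw) Ry(pitch) Rx(roll)).
In Python, from cell import env gives the robot as it stands.
- The arm moves only by the shell command python3 -m creep 'ROWS' [FORCE]. ROWS is JSON, one flat list of numbers, 7 for each row, row after row: the finger opening in mm, from 0 to 87, then the shift along the tool's x, y, z in units of 30 mm (1.0 is 30 mm), then the turn, a rotation vector about the tool's x, y, z in units of 6 degrees (1.0 is 6 degrees). A call has 1 to 12 rows; each row is the pose to reach, as a shift and turn from the pose commanded when the call began, along the tool's axes at that moment; what a row does not reach only later rows make up. A row lasts 1/10 s, in which the tool goes at most 50 mm and 8.59 degrees, less where a joint would pass 70% of its speed; a pose out of reach is approached as far as the arm can. A call with a gripper value outside its range is refused whole. The fingers move at their own pace and stop on an object; FORCE is the grip in N (left out, the last holds). Time passes only in rows, so rows that repeat a pose let the fingers close. It gives the time, the measured TCP pose, the force, the opening and the grip force at its end, in the units of the state.
- env.get_obs(): the state, without advancing time (a new reading comes with each control period).
- env.read_camera(name): name is "scene" or "side" or "wrist"; returns a dict with "color" (400x640x3 uint8, red, green, blue), "depth" (400x640 float32, m along the optical axis (not along the pixel's ray), 0 where there is no reading), "fovy" (degrees; the focal length in pixels is half the picture's height over the tangent of half this angle, whatever the lens; pixels are square), "cx", "cy" (the principal point, pixels), "R" (3x3) and "t" (3): a world point X has camera coordinates R X + t. Camera axes: x right, y down, z forward; pixel columns grow to the right and rows downward; lengths in m; the calibration is good to about 2 mm. A picture is of the moment at which its call begins.
- env.sign_off(): hands the job in; it is judged then, once.
The state is a dict: "time_s": time; "qpos": joint angles; "joint_velocities": joint speeds; "effort": joint torques, N m; "tool_pos": TCP position; "tool_rot": TCP orientation; "force": force on the tool from outside, world axes, zero at the start; "wrist_torque": the same for the moment, N m; "grip_width": finger opening in m; "grasp_force": force on a finger pad.
Only numpy, scipy, OpenCV 4.12 (cv2) and the standard library are available. Lean on these libraries where they do the work, as an engineer would, in place of code of your own. Each camera call takes 0.05 s, during which the arm holds its last target. There are 200 camera calls.

## Task

The flap of the white battery organiser will not lie shut because it is riding on one fat battery that was not pushed home. Push the flap up by its thumb tab and right over, until it leans back and stays open by itself, then press that battery straight down into its well until it is fully home, level with the others. Leave the flap standing open for refilling, do not pull the battery out, and leave the clear drawer unit, the clothes peg, the saucer and the loose battery standing on it alone.

Things in the scene. Friction and masses are not known exactly. Their poses are not given: they have to be found in the camera images.
- organiser: white plastic open-topped battery box, fixed; 112 mm deep (own x, from the tab side to the hinge side), 204 wide (own y), 62 high, walls 3; origin under its centre, z up. Four fat C batteries stand at own x = -20, y = -66, -22, 22, 66 mm and thin AA ones (some wells empty) along x = +28 mm; all tops are 56 mm above the shelf when home, 6 mm below the rim
- flap (a joint): angle of the organiser's flat white flap (113 by 206 mm, 4 mm thick, about 0.11 kg, free-swinging hinge on the rear rim): 0 = shut, pi/2 = upright, 1.95 = leaning back on its stop, where gravity holds it. Short of upright it falls shut. At the start it rests on the proud battery, about 0.11 to 0.22 rad open
- flap_tab (a point): middle of the front edge of the flap's thumb tab, on its underside; moves with the flap. The tab is 74 mm wide, 4 mm thick and juts 20 mm out beyond the organiser's front wall; this point is 132.5 mm from the hinge line
- flap_hinge (a point): middle of the flap's hinge line, which runs along the organiser's own y at rim height (62 mm), 56 mm behind the organiser's centre; does not move
- cell (a joint): how far the proud C battery still stands above its home place, m: 0 = fully home, level with the three others; it starts 16 to 22 mm up, in any of the four wells of the front row, and slides straight down with about 4 to 5 N of friction to a solid stop (it stays where it is left)
- cell_top (a point): centre of the top (the terminal nub, 7 mm across, 1.6 mm high) of that proud C battery, which is 26 mm across; 56 mm above the shelf when home; moves with it
- drawers: clear plastic stacking drawer unit with two tiers, 190 mm deep, 170 mm wide, 173 mm high, fixed, to the robot's right of the organiser; origin under its centre. To be left alone
- drawer_high (a joint): how far its upper drawer is pulled out towards the robot, m; 0 = shut
- drawer_low (a joint): how far its lower drawer is pulled out towards the robot, m; 0 = shut
- peg: steel spring clothes peg lying loose on the shelf, about 72 mm long and 12 mm high; origin under its coil. To be left alone
- saucer: blue ceramic saucer, 144 mm across and 20 mm high, loose, to the robot's left of the organiser; origin under its centre. To be left alone
- spare: loose AA battery, 14.5 mm across and 50 mm high, standing upright on the saucer; origin under its centre. To be left alone
Things that resemble listed ones, but are neither listed nor needed, are in the scene too. What is shaped like the organiser but pink or turquoise is not meant.

How it is judged (in metres and radians):
On the way, in this order (a step that is already met when the one before it is completed fails the run):
1. the flap is flipped over and leans back on its stop (value of joint flap above 1.8 rad), for 0.3 s.
2. the proud battery is pressed home, the flap still open (value of joint cell below 0.0025 m and value of joint flap above 1.7 rad), for 0.2 s.
At the end, for the whole second after the job is handed in: The flap leans back at rest on its stop (more than 1.8 rad open), the battery that stood proud is within 2.5 mm of fully home, and the peg, saucer and loose battery are within 20 mm of where they were, the loose battery upright and both drawers shut within 15 mm (value of joint flap above 1.8 rad and velocity of joint flap below 0.05 rad/s and value of joint cell below 0.0025 m and distance of each of peg, saucer, spare from where it was at the start of the episode below 0.02 m and angle between spare's own z axis and vertical below 0.3 rad and value of joint each of drawer_high, drawer_low below 0.015 m); the robot touches nothing.
It fails at once if the proud battery is pulled up out of its well instead of pressed (value of joint cell above 0.028 m).
It fails at once if the clothes peg is moved or lifted (distance of peg from where it was at the start of the episode above 0.02 m).
It fails at once if the saucer is moved or lifted (distance of saucer from where it was at the start of the episode above 0.02 m).
It fails at once if the loose battery is moved, lifted or tipped (distance of spare from where it was at the start of the episode above 0.02 m or angle between spare's own z axis and vertical above 0.3 rad).
It fails at once if a drawer is pulled open (value of joint any of drawer_high, drawer_low above 0.015 m).
It also fails if it takes over 51 s, if anything falls off the work surface, if the arm or the gripper's body presses on something with over 40 N, if the wrist force passes 120 N, or if a joint passes its speed limit or range.

## Working session

There is one attempt and no reset: what is moved stays moved. The work goes in short steps, Python scripts to look and compute and a shell command to move; the robot and the scene stay as the last step left them, time stands still between calls to the robot, and variables do not carry over. Pictures are saved under pics/ and viewed, at most 10 in all, crops included, and the job is handed in when it is done.

```bash
ls; mkdir -p pics
python3 - <<'E'
from cell import env
import cv2,numpy as np
o=env.get_obs();print(o)
for n in("scene","side"):
    c=env.read_camera(n);cv2.imwrite(f"pics/{n}0.png",c["color"][:,:,::-1]);np.savez(f"{n}0.npz",**c)
    print(n,c["fovy"],c["cx"],c["cy"],c["R"],c["t"])
E
```

```text
pics
{'time_s': 0.0, 'qpos': array([65.78168609, 18.4392986 , -4.01397043, 83.1750135 ,  1.29694999,
       78.53835699, -3.25622571]), 'joint_velocities': array([-0.07322901,  0.08180922, -0.00432925, -0.1080013 ,  0.05259886,
        0.02182361,  0.01202384]), 'effort': array([-9.28969166e-04, -4.91285312e+01, -4.04507238e-01, -3.12526023e+01,
       -6.41303463e-02,  4.35921131e-02,  1.64976359e-04]), 'tool_pos': array([ 0.27469118, -0.58855585,  0.24345756]), 'tool_rot': array([-1.79892672e+02,  8.02147974e-03,  2.50307557e+01]), 'force': array([ 0.59390389, -0.19521539, -0.08942206]), 'wrist_torque': array([-0.0362317 ,  0.01514238, -0.01795205]), 'grasp_force': 0.0, 'grip_width': 0.08682918250891698}
scene 52.328312885001694 319.07145839459366 202.38861705327201 [[-0.82403491  0.56630167 -0.01639793]
 [ 0.33534872  0.46423396 -0.81977318]
 [-0.45662644 -0.68102074 -0.57245353]] [ 0.48038059 -0.10185038  1.33648476]
side 46.55884683606566 325.0950146561322 195.12735060516107 [[-0.99111242 -0.13211699 -0.01553306]
 [-0.08837872  0.74122989 -0.66540774]
 [ 0.09942524 -0.65812108 -0.74631847]] [0.57092126 0.10716632 1.42292861]
```

View pics/scene0.png

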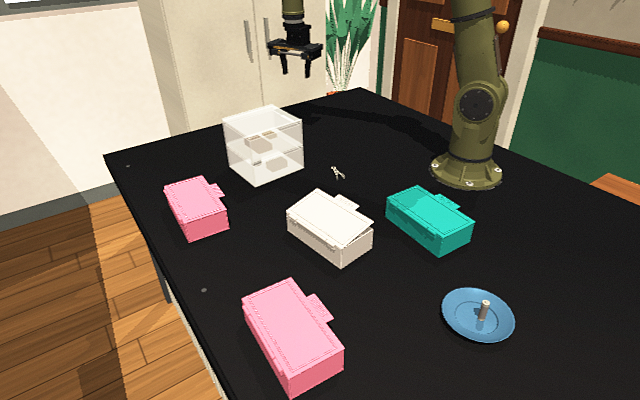

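View pics/side0.png

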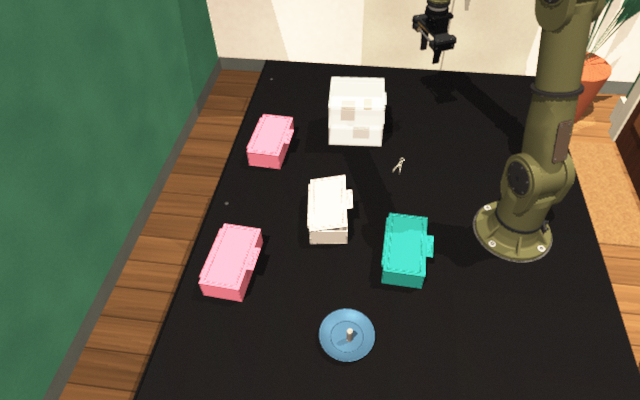

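The white organiser is at scene (330,227) and side (328,210), with its tab facing the robot. The peg is at scene (337,172), the teal decoy box in front-left of it at (430,220), and the saucer with the spare at (478,315).

```bash
cat > h.py <<'E'
import numpy as np,cv2
def cloud(c):
    f=200/np.tan(np.radians(float(c["fovy"]))/2);d=c["depth"];v,u=np.indices(d.shape)
    P=np.stack([(u-c["cx"])/f*d,(v-c["cy"])/f*d,d],-1)
    return (P-c["t"])@c["R"]
E
python3 - <<'E'
from h import *
for n,roi in(("scene",(280,185,380,270)),("side",(300,170,360,250))):
    c=dict(np.load(n+"0.npz"));P=cloud(c);hsv=cv2.cvtColor(c["color"],cv2.COLOR_RGB2HSV)
    m=np.zeros(P.shape[:2],bool);m[roi[1]:roi[3],roi[0]:roi[2]]=1
    w=m&(hsv[...,1]<60)&(hsv[...,2]>110)&(P[...,2]>.01)&(c["depth"]>0)
    Q=P[w];t=Q[(Q[:,2]>.064)]
    A=np.c_[t[:,:2],np.ones(len(t))];k=None
    for _ in range(5):
        s=np.ones(len(t),bool) if k is None else abs(A@k-t[:,2])<.004
        k=np.linalg.lstsq(A[s],t[s,2],rcond=None)[0]
    r=cv2.minAreaRect(t[s][:,:2].astype(np.float32)*1000)
    print(n,len(Q),"z",np.percentile(Q[:,2],[1,50,99]),"plane",k,s.sum(),"slope",np.hypot(*k[:2]),"yaw up-dir",np.degrees(np.arctan2(k[1],k[0])),cv2.boxPoints(r).round(),r)
    for nm,(lo,hi) in dict(teal=((80,100,60),(92,255,255)),blue=((98,80,60),(115,255,255))).items():
        mm=(cv2.inRange(hsv,lo,hi)>0)&(P[...,0]>.1)&(P[...,0]<1.2)&(P[...,2]>.004)&(P[...,2]<.15);q=P[mm]
        print(nm,len(q),np.percentile(q,[1,99],axis=0).round(3).tolist())
    x=P[(P[...,2]>.006)&(P[...,2]<.03)&(hsv[...,1]<60)&(hsv[...,2]>90)&(P[...,0]>.3)&(P[...,0]<.7)&(abs(P[...,1])<.5)]
    print("low grey",len(x),x.min(0),x.max(0),np.median(x,0))
    rr=P[roi[1]:roi[3],roi[0]:roi[2]]
E
```

```text
scene 4163 z [0.01167506 0.07060416 0.0894365 ] plane [-0.1878473  -0.02506249  0.18295299] 2762 slope 0.18951184032430846 yaw up-dir -172.4005060986487 [[477. 110.]
 [505. -96.]
 [641. -77.]
 [614. 128.]] ((559.2766723632812, 16.249496459960938), (137.71531677246094, 207.483154296875), 7.657618999481201)
teal 3803 [[0.258, 0.034, 0.006], [0.39, 0.238, 0.069]]
blue 2637 [[0.399, 0.339, 0.004], [0.533, 0.472, 0.021]]
low grey 1154 [ 0.33590525 -0.48932759  0.00604544] [0.63379401 0.41937012 0.02998146] [ 0.59433731 -0.02642203  0.01792633]
side 2569 z [0.01357233 0.07475526 0.09158659] plane [-0.18854784 -0.02375549  0.18399387] 1912 slope 0.19003844345181076 yaw up-dir -172.81903558320124 [[477. 115.]
 [504. -95.]
 [638. -78.]
 [611. 132.]] ((557.6351318359375, 18.47149658203125), (134.85560607910156, 211.68214416503906), 7.271596908569336)
teal 3142 [[0.253, 0.035, 0.007], [0.387, 0.24, 0.072]]
blue 2024 [[0.399, 0.34, 0.004], [0.532, 0.474, 0.023]]
low grey 511 [ 0.33313737 -0.46407279  0.00604431] [0.63804228 0.42230704 0.02994036] [ 0.52156691 -0.31639353  0.01677169]
```

```bash
cat > go.py <<'E'
import sys,numpy as np
from scipy.spatial.transform import Rotation as Ro
from cell import env
# args: x y z of fingertip, roll pitch yaw
def plan(tip,rpy):
    o=env.get_obs();R0=Ro.from_euler('xyz',o["tool_rot"],degrees=True);R1=Ro.from_euler('xyz',rpy,degrees=True)
    p=np.array(tip)-R1.apply([0,0,env.tip_reach]);d=R0.inv().apply(p-o["tool_pos"])/.03
    r=np.degrees((R0.inv()*R1).as_rotvec())/6
    print("tip",(o["tool_pos"]+R0.apply([0,0,env.tip_reach])).round(4),"rot",o["tool_rot"].round(1),"F",o["force"].round(1),"t",o["time_s"],"q",o["qpos"].round(0));print("shift",d.round(3).tolist(),"turn",r.round(3).tolist(),"rows>=",np.linalg.norm(d)*.6,np.linalg.norm(r)*6/8.59)
if __name__=="__main__":
    a=list(map(float,sys.argv[1:]));plan(a[:3],a[3:])
E
python3 - <<'E'
from h import *
for n,(u0,v0,u1,v1),dr in(("scene",(325,160,350,185),(220,100,305,190)),("side",(388,152,410,176),(325,72,390,150))):
    c=dict(np.load(n+"0.npz"));P=cloud(c)
    q=P[v0:v1,u0:u1].reshape(-1,3);q=q[q[:,2]>.004];print("peg",q.min(0),q.max(0))
    q=P[dr[1]:dr[3],dr[0]:dr[2]].reshape(-1,3);q=q[(q[:,2]>.02)&(q[:,2]<.2)];print("dr",np.percentile(q,[1,99],axis=0))
E
python3 go.py 0.42 0 0.25 180 -45 7.4
```

```text
peg [ 0.33590525 -0.27095165  0.0040008 ] [1.04028005 0.68541592 0.68945845]
dr [[ 0.41986457 -0.49276887  0.02274341]
 [ 0.61625382 -0.31946677  0.17535011]]
peg [ 0.3146217  -0.30794935  0.00407062] [0.43384336 0.93245284 1.14213536]
dr [[ 0.41668895 -0.49498204  0.02308341]
 [ 0.60603495 -0.31717999  0.17878976]]
tip [ 0.2747 -0.5886  0.2216] rot [-179.9    0.    25. ] F [0.2 0.3 0.8] t 0.1 q [66. 18. -4. 83.  1. 79. -3.]
shift [12.193, -15.888, -0.707] turn [-1.168, 7.443, 2.778] rows>= 12.023932199276905 5.608660138907315
```

```bash
python3 -m creep '[0,6,-8,-1.5,-0.5,3.5,1.4, 0,6,-8,-1.5,-0.5,3.5,1.4, 0,6,-8,-1.5,-0.5,3.5,1.4, 0,6,-8,-1.5,-0.5,3.5,1.4, 0,6,-8,-1.5,-0.5,3.5,1.4, 0,12.2,-15.9,-0.7,-1.2,7.4,2.8, 0,12.2,-15.9,-0.7,-1.2,7.4,2.8, 0,12.2,-15.9,-0.7,-1.2,7.4,2.8, 0,12.2,-15.9,-0.7,-1.2,7.4,2.8, 0,12.2,-15.9,-0.7,-1.2,7.4,2.8, 0,12.2,-15.9,-0.7,-1.2,7.4,2.8, 0,12.2,-15.9,-0.7,-1.2,7.4,2.8]'; python3 go.py 0.42 0 0.25 180 -45 7.4
```

```text
time_s: 1.3
tool_pos: [0.3925, -0.2137, 0.2103]
tool_rot: [-173.5, -42.4, 5.1]
force: [1.9, 0.4, 1.1]
grip_width: 0.0025
grasp_force: 0.0
tip [ 0.407  -0.21    0.1942] rot [-173.5  -42.4    5.1] F [1.9 0.4 1.1] t 1.3 q [ 66. -17. -10. 134. -52.  59.   0.]
shift [2.004, -7.024, 0.126] turn [-0.814, 0.413, -0.298] rows>= 4.383438097977096 0.6706081922431012
```

```bash
python3 -m creep '[0,2,-7,0.1,-0.8,0.4,-0.3, 0,2,-7,0.1,-0.8,0.4,-0.3, 0,2,-7,0.1,-0.8,0.4,-0.3, 0,2,-7,0.1,-0.8,0.4,-0.3, 0,2,-7,0.1,-0.8,0.4,-0.3, 0,2,-7,0.1,-0.8,0.4,-0.3, 0,2,-7,0.1,-0.8,0.4,-0.3, 0,2,-7,0.1,-0.8,0.4,-0.3]'; python3 go.py 0.46 0.004 0.15 180 -45 7.4
```

```text
time_s: 2.1
tool_pos: [0.4738, -0.1188, 0.1644]
tool_rot: [-173.6, -43.0, 2.4]
force: [-0.7, -0.1, 0.6]
grip_width: 0.0006
grasp_force: 0.0
tip [ 0.4886 -0.1158  0.1484] rot [-173.6  -43.     2.4] F [-0.7 -0.1  0.6] t 2.1 q [ 28. -17.   1. 140. -54.  34. -16.]
shift [-0.565, -4.104, -0.123] turn [-0.48, 0.299, -0.62] rows>= 2.4866174314281877 0.5861858650659082
```

```bash
python3 go.py 0.465 0.004 0.14 180 -28 7
```

```text
tip [ 0.4886 -0.1158  0.1484] rot [-173.6  -43.     2.4] F [-0.7 -0.1  0.6] t 2.1 q [ 28. -17.   1. 140. -54.  34. -16.]
shift [-0.455, -4.072, 0.257] turn [-0.607, -2.53, -0.49] rows>= 2.4634227290988564 1.8492367977318367
```

```bash
python3 -m creep '[0,-0.45,-4.07,0.26,-0.6,-2.53,-0.5, 0,-0.45,-4.07,0.26,-0.6,-2.53,-0.5, 0,-0.45,-4.07,0.26,-0.6,-2.53,-0.5, 0,-0.45,-4.07,0.26,-0.6,-2.53,-0.5, 0,-0.45,-4.07,0.26,-0.6,-2.53,-0.5, 0,-0.45,-4.07,0.26,-0.6,-2.53,-0.5, 0,-0.45,-4.07,0.26,-0.6,-2.53,-0.5]'; python3 go.py 0.465 0.004 0.07 180 -28 7
```

```text
time_s: 2.8
tool_pos: [0.4724, 0.0072, 0.1501]
tool_rot: [-179.6, -27.4, 7.8]
force: [-0.4, -0.2, 0.3]
grip_width: 0.0002
grasp_force: 0.0
tip [0.4824 0.0088 0.1306] rot [-179.6  -27.4    7.8] F [-0.4 -0.2  0.3] t 2.8 q [  7. -17.  -7. 135. -10.  35. -76.]
shift [-1.467, 0.08, 1.517] turn [-0.136, 0.1, 0.12] rows>= 1.2671919622724586 0.14459602090819132
```

```bash
python3 go.py 0.462 0.004 0.125 180 -20 7;python3 go.py 0.462 0.004 0.060 180 -20 7
```

```text
tip [0.4824 0.0088 0.1306] rot [-179.6  -27.4    7.8] F [-0.4 -0.2  0.3] t 2.8 q [  7. -17.  -7. 135. -10.  35. -76.]
shift [-0.609, 0.055, -0.15] turn [-0.127, -1.234, 0.129] rows>= 0.3775965870888018 0.8708714198159871
tip [0.4824 0.0088 0.1306] rot [-179.6  -27.4    7.8] F [-0.4 -0.2  0.3] t 2.8 q [  7. -17.  -7. 135. -10.  35. -76.]
shift [-1.606, 0.069, 1.774] turn [-0.127, -1.234, 0.129] rows>= 1.436374853018678 0.8708714198159871
```

```bash
python3 -m creep '[0,-0.6,0.05,-0.15,-0.1,-1.2,0.1, 0,-0.6,0.05,-0.15,-0.1,-1.2,0.1, 0,-0.6,0.05,-0.15,-0.1,-1.2,0.1, 0,-0.6,0.05,-0.15,-0.1,-1.2,0.1]'; python3 go.py 0.465 0.004 0.060 180 -20 7
```

```text
time_s: 3.2
tool_pos: [0.4549, 0.0015, 0.1457]
tool_rot: [-179.9, -20.3, 6.9]
force: [0.1, -0.1, 0.1]
grip_width: 0.0004
grasp_force: 0.0
tip [0.4625 0.0024 0.125 ] rot [-179.9  -20.3    6.9] F [ 0.1 -0.1  0.1] t 3.2 q [  8. -15.  -9. 132.  -7.  43. -80.]
shift [-0.665, -0.039, 2.064] turn [-0.014, -0.05, -0.015] rows>= 1.301385740550959 0.037778158150132975
```

```bash
python3 - <<'E'
from h import *
for n,(u,v) in(("scene",(337,172)),("side",(398,165))):
    print(cloud(dict(np.load(n+"0.npz")))[v-1:v+2,u-1:u+2].reshape(-1,3).round(3)[[0,4,8]])
E
python3 -m creep '[0,-0.25,0,1,0,0,0, 0,-0.65,0,2.05,0,0,0, 0,-0.65,0,2.05,0,0,0, 0,-0.65,0,2.05,0,0,0, 0,-0.65,0,2.05,0,0,0]'; python3 go.py 0.500 0.009 0.060 180 -28 7.4
```

```text
[[ 0.352 -0.238  0.01 ]
 [ 0.351 -0.233  0.008]
 [ 0.35  -0.229  0.006]]
[[ 0.356 -0.247  0.001]
 [ 0.353 -0.233  0.01 ]
 [ 0.35  -0.226  0.013]]
time_s: 3.7
tool_pos: [0.4593, 0.0028, 0.0835]
tool_rot: [-179.9, -20.4, 7.0]
force: [0.6, -0.4, 0.4]
grip_width: 0.0004
grasp_force: 0.0
tip [0.467  0.0037 0.0629] rot [-179.9  -20.4    7. ] F [ 0.6 -0.4  0.4] t 3.7 q [  8.  -9. -10. 135.  -6.  34. -80.]
shift [0.914, -0.037, 0.486] turn [0.016, 1.263, -0.059] rows>= 0.621391907241215 0.8830113092785461
```

```bash
python3 -m creep '[0,0.5,0,0.25,0,1.25,0, 0,0.85,0,0.45,0,1.25,0, 0,0.85,0,0.45,0,1.25,0, 0,0.85,0,0.45,0,1.25,0]'; python3 go.py 0.505 0.009 0.10 180 -30 7.4
python3 - <<'E'
from cell import env
import cv2
c=env.read_camera("side")["color"][130:280,270:470,::-1];cv2.imwrite("pics/s1.png",cv2.resize(c,None,fx=4,fy=4))
E
```

```text
time_s: 4.1
tool_pos: [0.4862, 0.0063, 0.0785]
tool_rot: [-179.9, -27.7, 7.0]
force: [-5.6, -1.3, 0.5]
grip_width: 0.0002
grasp_force: 4.8
tip [0.4964 0.0076 0.059 ] rot [-179.9  -27.7    7. ] F [-5.6 -1.3  0.5] t 4.1 q [  7.  -8.  -9. 138. -10.  23. -77.]
shift [0.864, -0.013, -1.075] turn [0.016, 0.381, -0.055] rows>= 0.8271855449457461 0.26923914455951287
```

View pics/s1.png

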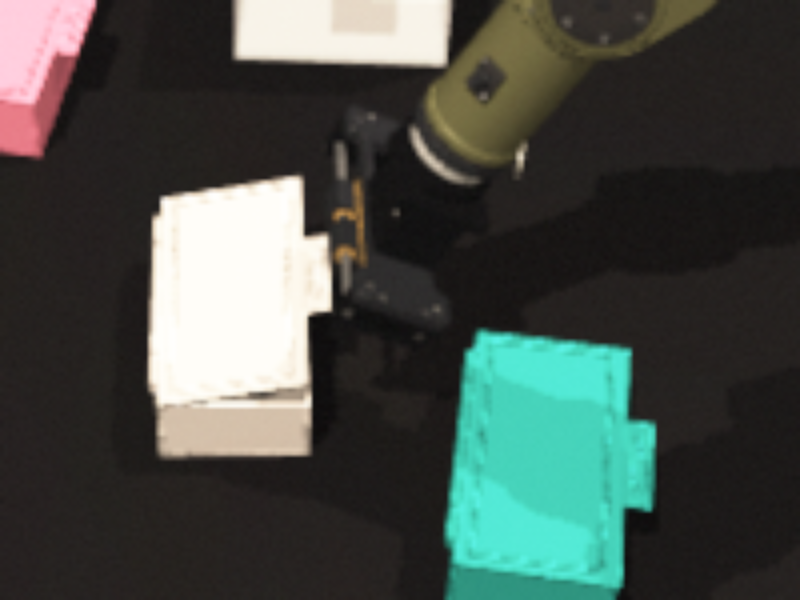

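The finger touches the tab's front edge at crop (335,270), with its tip beneath it. Next is the arc.

```bash
for p in "0.504 0.0086 0.085" "0.513 0.0098 0.115" "0.53 0.012 0.145" "0.555 0.015 0.168" "0.59 0.02 0.178" "0.62 0.024 0.178" "0.66 0.029 0.172"; do python3 go.py $p 180 -30 7.4|tail -1;done
```

```text
shift [0.601, -0.002, -0.65] turn [0.016, 0.38, -0.055] rows>= 0.5310691790167339 0.26879217507952674
shift [1.334, -0.006, -1.394] turn [0.016, 0.38, -0.055] rows>= 1.1578080022407873 0.26879217507952674
shift [2.305, -0.011, -2.014] turn [0.016, 0.38, -0.055] rows>= 1.8364558531869628 0.26879217507952674
shift [3.405, -0.008, -2.302] turn [0.016, 0.38, -0.055] rows>= 2.465906141834655 0.26879217507952674
shift [4.603, -0.031, -2.049] turn [0.016, 0.38, -0.055] rows>= 3.022999314144398 0.26879217507952674
shift [5.496, -0.04, -1.58] turn [0.016, 0.38, -0.055] rows>= 3.4310977512910017 0.26879217507952674
shift [6.592, -0.041, -0.778] turn [0.016, 0.38, -0.055] rows>= 3.982891008114896 0.26879217507952674
```

```bash
python3 -m creep '[0,0.3,0,-0.33,0,0.4,0, 0,0.6,0,-0.65,0,0.4,0, 0,0.95,0,-1.0,0,0.4,0, 0,1.33,0,-1.4,0,0.4,0, 0,1.8,0,-1.7,0,0.4,0, 0,2.3,0,-2.0,0,0.4,0, 0,2.3,0,-2.0,0,0.4,0]'
python3 - <<'E'
from cell import env
import cv2
c=env.read_camera("scene")["color"][130:280,240:440,::-1];cv2.imwrite("pics/s2.png",cv2.resize(c,None,fx=4,fy=4))
E
for p in "0.555 0.015 0.168" "0.59 0.02 0.178" "0.62 0.024 0.178" "0.66 0.029 0.172" "0.60 0.02 0.2"; do python3 go.py $p 180 -30 7.4;done
```

```text
time_s: 4.85
tool_pos: [0.5229, 0.0108, 0.1678]
tool_rot: [-180.0, -30.6, 7.1]
force: [-0.4, -0.5, 0.9]
grip_width: 0.0007
grasp_force: 0.2
tip [0.5322 0.012  0.1466] rot [-180.   -30.4    7.1] F [-1.7  0.2  0.5] t 4.9 q [  8. -13.  -9. 131.  -9.  32. -78.]
shift [1.026, -0.004, -0.226] turn [0.021, -0.069, -0.049] rows>= 0.6303339802141712 0.060934006567137294
tip [0.5322 0.012  0.1466] rot [-180.   -30.4    7.1] F [-1.7  0.2  0.5] t 4.9 q [  8. -13.  -9. 131.  -9.  32. -78.]
shift [2.211, -0.025, 0.083] turn [0.021, -0.069, -0.049] rows>= 1.327495414202484 0.060934006567137294
tip [0.5322 0.012  0.1466] rot [-180.   -30.4    7.1] F [-1.7  0.2  0.5] t 4.9 q [  8. -13.  -9. 131.  -9.  32. -78.]
shift [3.081, -0.034, 0.594] turn [0.021, -0.069, -0.049] rows>= 1.882568953316037 0.060934006567137294
tip [0.5322 0.012  0.1466] rot [-180.   -30.4    7.1] F [-1.7  0.2  0.5] t 4.9 q [  8. -13.  -9. 131.  -9.  32. -78.]
shift [4.138, -0.035, 1.446] turn [0.021, -0.069, -0.049] rows>= 2.630340126614877 0.060934006567137294
tip [0.5322 0.012  0.1466] rot [-180.   -30.4    7.1] F [-1.7  0.2  0.5] t 4.9 q [  8. -13.  -9. 131.  -9.  32. -78.]
shift [2.867, 0.015, -0.382] turn [0.021, -0.069, -0.049] rows>= 1.7356371494985274 0.060934006567137294
```

View pics/s2.png

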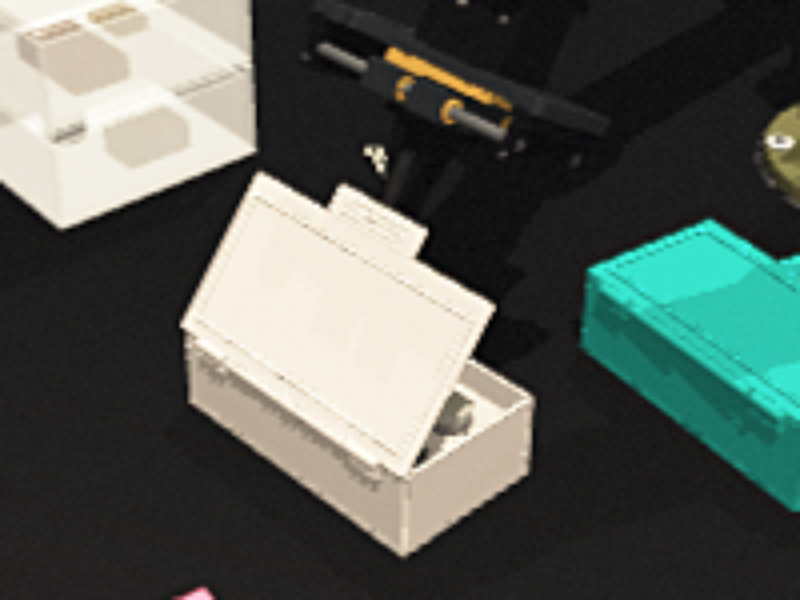

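The flap is about halfway open, its tab at crop (380,220) resting on the finger. A battery shows at crop (455,410). I'll carry on over the top.

```bash
python3 -m creep '[0,0.5,0,-0.12,0,0,0, 0,1,0,-0.22,0,0,0, 0,1.6,0,-0.1,0,0,0, 0,2.2,0,0.08,0,0,0, 0,2.65,0,0.35,0,0,0, 0,3.1,0,0.6,0,0,0, 0,3.5,0,0.95,0,0,0, 0,3.9,0,1.25,0,0,0, 0,4.15,0,1.45,0,0,0, 0,4.15,0,1.45,0,0,0, 0,4.15,0,1.45,0,0,0]'
python3 - <<'E'
from cell import env
import cv2
c=env.read_camera("scene")["color"][130:280,240:440,::-1];cv2.imwrite("pics/s3.png",cv2.resize(c,None,fx=4,fy=4))
E
```

```text
time_s: 6.0
tool_pos: [0.6455, 0.0262, 0.1871]
tool_rot: [-179.9, -29.8, 7.0]
force: [-13.2, -1.1, 9.6]
grip_width: 0.0008
grasp_force: 7.9
```

View pics/s3.png

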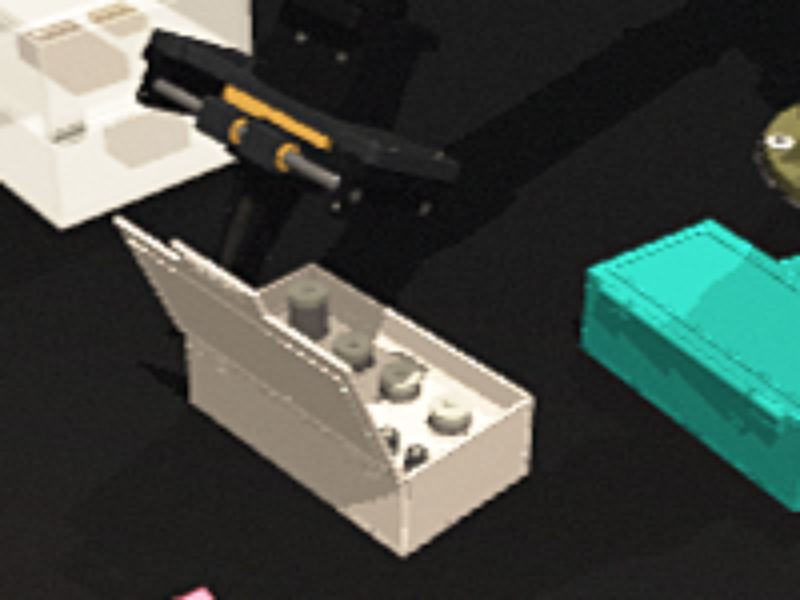

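The flap leans back on its stop. The proud battery is the one at crop (308,300), in the robot's rightmost well (own y = -66). I'll back off and measure it.

```bash
python3 go.py 0.56 0 0.20 180 0 7.4
```

```text
tip [0.6564 0.0276 0.168 ] rot [-179.9  -29.9    7. ] F [-13.5  -1.    9.6] t 6.05 q [  8.   2. -12. 114.  -2.  34. -85.]
shift [-1.968, 0.513, -2.471] turn [0.001, -4.976, -0.056] rows>= 1.9199697075975237 3.475815746931804
```

```bash
python3 -m creep '[0,-1,0.2,-0.8,0,-1,0, 0,-2,0.5,-2.0,0,-2.5,0, 0,-2,0.5,-2.5,0,-5,0, 0,-2,0.5,-2.5,0,-5,0, 0,-2,0.5,-2.5,0,-5,0, 0,-2,0.5,-2.5,0,-5,0]'
python3 - <<'E'
from cell import env
from h import *
for n in("side","scene"):
    c=env.read_camera(n);P=cloud(c);cv2.imwrite(f"pics/{n}4.png",cv2.resize(np.ascontiguousarray(c["color"][130:280,240:440,::-1]),None,fx=4,fy=4))
    q=P[(P[...,2]>.067)&(P[...,2]<.084)&(P[...,0]>.52)&(P[...,0]<.59)&(P[...,1]>-.1)&(P[...,1]<.12)]
    print(n,len(q),q.mean(0) if len(q) else 0, np.percentile(q,[2,98],axis=0) if len(q) else 0)
    t=q[q[:,2]>.071];print(len(t),np.median(t,0) if len(t) else 0)
    f=P[(P[...,2]>.075)&(P[...,2]<.18)&(P[...,0]>.61)&(P[...,0]<.72)&(abs(P[...,1])<.12)]
    if len(f)>20:
        k=np.linalg.lstsq(np.c_[f[:,1:],np.ones(len(f))],f[:,0],rcond=None)[0];print("flap ang",np.pi/2+np.arctan(k[1]*np.cos(.13)))
E
python3 go.py 0.5567 -0.05 0.10 180 0 7.4
```

```text
time_s: 6.65
tool_pos: [0.5606, 0.0007, 0.2213]
tool_rot: [-179.9, -0.1, 7.1]
force: [-0.9, -0.0, -1.0]
grip_width: 0.0004
grasp_force: 0.0
side 52 [ 0.55087786 -0.04714148  0.07332978] [[ 0.54025516 -0.0629297   0.06742955]
 [ 0.56272046 -0.03494928  0.07980758]]
39 [ 0.5517219  -0.04781458  0.07447426]
flap ang 1.954537959143343
scene 60 [ 0.55529631 -0.04873987  0.0726781 ] [[ 0.54220067 -0.06375838  0.06722537]
 [ 0.56574249 -0.03770312  0.07585462]]
48 [ 0.55438466 -0.04943282  0.07369061]
flap ang 1.9491183083047674
tip [5.598e-01 4.000e-04 1.999e-01] rot [-1.799e+02 -1.000e-01  7.100e+00] F [-0.4  0.4 -0.6] t 6.75 q [  8.   9. -11.  98.   2.  74. -87.]
shift [-0.316, 1.658, 3.328] turn [-0.014, -0.022, -0.056] rows>= 2.2386608548972395 0.04314782851798501
```

Both views put the battery top at about (0.554, -0.049, 0.074), and the flap at 1.95 rad. Next I'll go over it and press.

```bash
python3 -m creep '[0,-0.37,1.62,1,0,0,0, 0,-0.37,1.62,1.5,0,0,0, 0,-0.37,1.62,3.3,0,0,0, 0,-0.37,1.62,3.3,0,0,0, 0,-0.37,1.62,3.3,0,0,0, 0,-0.37,1.62,3.3,0,0,0]'; python3 go.py 0.5545 -0.049 0.056 180 0 7.4
```

```text
time_s: 7.35
tool_pos: [0.5571, -0.0487, 0.1259]
tool_rot: [-180.0, -0.3, 7.1]
force: [-0.1, 0.2, 0.7]
grip_width: 0.0002
grasp_force: 0.0
tip [ 0.5572 -0.0487  0.1039] rot [-180.    -0.3    7.1] F [-0.1  0.2  0.7] t 7.35 q [ 11.  13.  -9. 104.   2.  63. -82.]
shift [-0.097, 0.001, 1.595] turn [-0.007, -0.057, -0.05] rows>= 0.9590246457613144 0.053005698729205714
```

```bash
python3 -m creep '[0,-0.08,0,0.4,0,0,0, 0,-0.08,0,0.7,0,0,0, 0,-0.08,0,1.0,0,0,0, 0,-0.08,0,1.2,0,0,0, 0,-0.08,0,1.4,0,0,0, 0,-0.08,0,1.55,0,0,0, 0,-0.08,0,1.55,0,0,0, 0,-0.08,0,1.55,0,0,0]'; python3 go.py 0.5545 -0.049 0.056 180 0 7.4
```

```text
time_s: 8.15
tool_pos: [0.5542, -0.0492, 0.0781]
tool_rot: [-179.9, -0.2, 7.1]
force: [-3.3, 0.6, 9.5]
grip_width: 0.0003
grasp_force: 5.0
tip [ 0.5542 -0.0492  0.0561] rot [-179.9   -0.2    7.1] F [-3.3  0.6  9.5] t 8.15 q [ 10.  16.  -9. 107.   3.  57. -83.]
shift [0.012, -0.005, 0.004] turn [-0.012, -0.029, -0.056] rows>= 0.00788999108974875 0.044389077914755194
```

```bash
python3 -m creep '[0,0,0,0.06,0,0,0, 0,0,0,0.06,0,0,0, 0,0,0,0.06,0,0,0]'; python3 go.py 0.5545 -0.049 0.056 180 0 7.4|head -1
```

```text
time_s: 8.45
tool_pos: [0.5544, -0.0492, 0.0778]
tool_rot: [-179.9, -0.2, 7.1]
force: [-6.7, 0.4, 18.7]
grip_width: 0.0001
grasp_force: 9.3
tip [ 0.5545 -0.0492  0.0558] rot [-179.9   -0.2    7.1] F [-6.7  0.4 18.7] t 8.45 q [ 10.  16.  -9. 107.   3.  57. -83.]
```

The stop is solid: the force rose from 9.5 to 18.7 N with only 0.3 mm of travel. Next I'll retreat straight up, then back.

```bash
python3 -m creep '[0,0,0,-0.5,0,0,0, 0,0,0,-2,0,0,0, 0,0,0,-4,0,0,0, 0,0,0,-5,0,0,0, 0,-2,0,-5,0,0,0, 0,-3,0,-5,0,0,0, 0,-3,0,-5,0,0,0, 0,-3,0,-5,0,0,0, 0,-3,0,-5,0,0,0]'
python3 - <<'E'
from cell import env
from h import *
for n in("side","scene"):
    c=env.read_camera(n);P=cloud(c);cv2.imwrite(f"pics/{n}5.png",cv2.resize(np.ascontiguousarray(c["color"][130:280,240:440,::-1]),None,fx=4,fy=4))
    for y in (-66,-22,22,66):
        a=np.radians(7.4);X=.567-.020*np.cos(a)-y/1e3*np.sin(a);Y=.018-.020*np.sin(a)+y/1e3*np.cos(a)
        q=P[(np.hypot(P[...,0]-X,P[...,1]-Y)<.010)&(P[...,2]>.03)&(P[...,2]<.09)];print(n,y,len(q),np.median(q[:,2]) if len(q) else 0)
    f=P[(P[...,2]>.075)&(P[...,2]<.18)&(P[...,0]>.61)&(P[...,0]<.72)&(abs(P[...,1])<.12)]
    k=np.linalg.lstsq(np.c_[f[:,1:],np.ones(len(f))],f[:,0],rcond=None)[0];print("flap ang",np.pi/2+np.arctan(k[1]*np.cos(.13)))
E
```

```text
time_s: 9.35
tool_pos: [0.465, -0.0603, 0.2252]
tool_rot: [-179.9, -0.2, 7.1]
force: [0.6, -0.0, -0.7]
grip_width: 0.0007
grasp_force: 0.0
side -66 25 0.05549157701875359
side -22 25 0.055378540084061026
side 22 28 0.054184894996856456
side 66 28 0.054770835567929055
flap ang 1.9529446600008762
scene -66 37 0.053631973727323035
scene -22 39 0.05370261194399318
scene 22 44 0.05340509875961254
scene 66 50 0.053688236096323644
flap ang 1.9485584337384505
```

View pics/scene5.png

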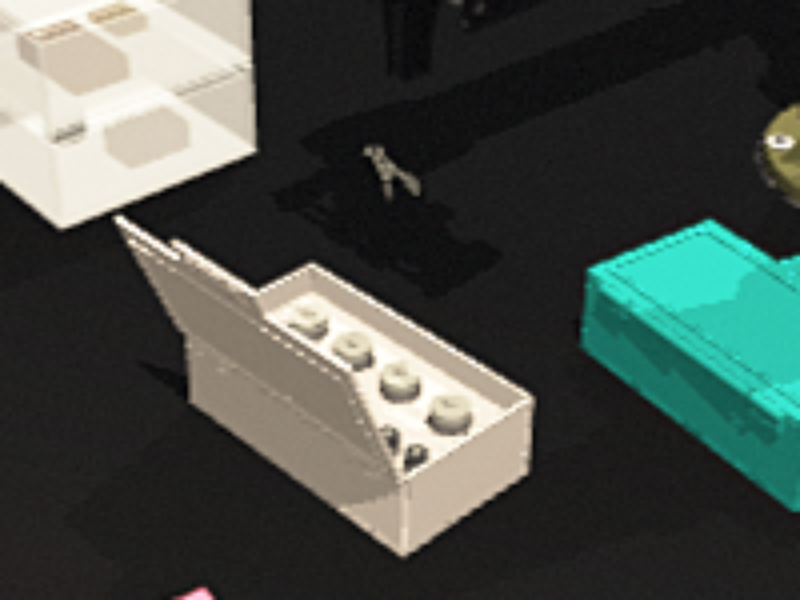

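All four battery tops at crop (308,320) to (450,412) are level. The flap leans back at 1.95 rad and the peg at (390,170) looks undisturbed.

```bash
python3 -c "
from cell import env
print(env.sign_off())"
```

```text
the job is handed in; nothing more can be done
None
```

The flap is leaning back on its stop at about 1.95 rad and the proud battery is pressed home, level with the other three; I handed the job in at about 9.4 s, but the sign-off returned no verdict.

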